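Tip two parts crates to find the stamped one and push it to the dispatch rail

ROBOT

A 6-joint arm with a two-finger parallel gripper is mounted at the origin on a cart in front of the work surface, level with it; the furniture and walls round the work are solid. World frame = base frame: x ahead of the robot, y to its left, z up, the work surface at z = 0. Lengths are in m, angles in degrees, forces in N, time in s.
With the tool pointing down it reaches from about 0.4 to 0.825 m from the base axis. Payload 7 kg.
Tool frame: the origin (TCP) lies midway between the tips of the shut fingers; the grasp point (between the pads) lies 19 mm behind it; z points along the fingers, y is the line along which they close (so a half turn about z gives the same grasp; the last joint's range is limited). The gripper opens to 88 mm and grips with 3 to 60 N. Pads are 19 mm wide; open, the fingers measure 130 mm over their backs; the gripper's body (78 mm by 193 mm) begins 47 mm behind the grasp point.
Start: joints at [81.308, 20.546, 0.682, 0, -70.136, -16.507], TCP at [0.287, 0.611, 0.199] pointing down, gripper open.
Joint ranges: [-176.03, 176.03], [-82.01, 121.73], [-58.28, 71.71], [-173.87, 95.51], [-174.79, -0.11], [-173.66, 173.66]. Speed limits (degrees/s): [136.94, 136.94, 172.46, 180, 180, 180].

INTERFACE

Orientations are given as [roll, pitch, yaw] about the fixed x, y, z axes, in that order (R = Rz(yaw) Ry(pitch) Rx(roll)).
In Python, from plant import telemetry, viewer, workorder gives the robot as it stands. The module is installed in compiled form; this text tells all that it offers.
- The arm moves only by the tool carry_out, never from a script. Its argument "rows" is a list of rows, each a list of 6 numbers: the shift along the tool's x, y, z in m, then the turn, a rotation vector about the tool's x, y, z in rad. In form: [[tx, ty, tz, ax, ay, az], ...]. A call has 1 to 8 rows; each row is the pose to reach, as a shift and turn from the pose commanded when the call began, along the tool's axes at that moment; what a row does not reach only later rows make up. A row lasts 1/8 s, in which the tool goes at most 62.5 mm and 10.7 degrees, less where a joint would pass 70% of its speed; a pose out of reach is approached as far as the arm can. A call with a gripper value outside its range is refused whole. "grip" is the gripper's target within -1 to 1 (fully open at 1, half-way at 0, shut at -1), set as the call begins (left out, the last holds). The fingers move at their own pace and stop on an object; the grip force is fixed at half the most. Time passes only in rows, so rows that repeat a pose let the fingers close. It gives the time, the measured TCP pose, the force, the opening and the grip force at its end, in the units of the state.
- telemetry.get_obs(): the state, without advancing time (a new reading comes with each control period).
- viewer.snapshot(name): name is "scene" or "top" or "wrist"; returns the picture (400x640x3 uint8, red, green, blue); there is no depth.
- viewer.camera_info(name): a dict with "intrinsics" (3x3 intrinsics, pixels), "extrinsics" (4x4, takes a point from camera to world coordinates); the wrist camera has in their place "tool_from_camera" (4x4, takes a point from camera to tool coordinates, whose origin is the TCP and whose axes are the flange's). Camera axes: x right, y down, z forward; pixel columns grow to the right and rows downward; lengths in m; the calibration is good to about 2 mm. The wrist camera is an equidistant fisheye: a pixel r from the principal point sees the ray r / f radians off the axis. A picture is of the moment at which its call begins: read the wrist's pose just before it. camera_info takes no time and is no camera call.
- workorder.close_job(): hands the job in; it is judged then, once.
The state is a dict: "clock": time; "joint_pos": joint angles; "qvel": joint speeds; "tau": joint torques, N m; "tool_pos": TCP position; "orientation": TCP orientation; "force": force on the tool from outside, world axes, zero at the start; "moment": the same for the moment, N m; "opening": finger opening in m; "gripper_force": force on a finger pad.
Only numpy, scipy, OpenCV 4.12 (cv2) and the standard library are available. Lean on these libraries where they do the work, as an engineer would, in place of code of your own. Each camera call takes 0.05 s, during which the arm holds its last target. There are 200 camera calls.

TASK

One of the two small white parts crates has a black ring-and-bar stamp on its underside. With the fingertips only, tip the left crate (as seen from the robot) away from you onto its back, then the right one, so that both undersides face you; then push the stamped crate, lying on its back as it is, forward until its lid lies flat against the dispatch rail. Do not pick up either crate, leave the plain one lying on its back short of the rail, and do not disturb the other things on the counter.

Things in the scene. Friction and masses are not known exactly. Their poses are not given: they have to be found in the camera images.
- stamped_crate: White plastic crate; centred on its underside a black stamp: ring 32/46 mm, bar 22 mm (y) x 9 inside. 54 mm deep (x), 70 wide (y), 80 tall (z), solid, 0.25 kg. Origin: centre of the underside; z points to the lid. Starts upright, x roughly away from the robot. Pushed away near its top it topples about its far bottom edge (past 34 degrees), sliding under 20 mm; on its back it is 54 mm high, 80 long.
- plain_crate: The other crate: same look, size, mass and origin, but nothing on its underside. The two swap places at random: one stands on the left (y above -0.315), the other on the right (y below -0.315).
- stamped_lid (a point): Centre of the top face of the lid of stamped_crate, 80 mm from its origin along its z.
- plain_lid (a point): Centre of the top face of the lid of plain_crate, 80 mm from its origin along its z.
- dispatch_rail: The dispatch line: a low aluminium rail fixed to the counter beyond the crates, 12 mm thick (x) x 340 mm long (y) x 15 mm high. Origin: centre of its underside; its x points away from the robot, its y along its length to the left. The face toward the robot lies at x = -6 mm in its frame. It does not move.
- stapler: Bystander: red desk stapler, 34 x 136 x 45 mm, lying nearer the robot than the crates. Origin: centre of its underside.
- pen_1: Bystander: white pen, 11 x 145 x 9 mm, lying nearer the robot than the crates. Origin: centre of its underside.
- plug_timer: Bystander: white plug-in timer, 105 x 66 x 41 mm, to the right of the crates. Origin: centre of its underside.
- feed_bottle: Bystander: small plant-feed bottle, 47 mm across, 125 mm tall, left of the rail. Origin: centre of its underside.

How it is judged (in metres and radians):
On the way, in this order (a step that is already met when the one before it is completed fails the run):
1. the left crate lies on its back, underside toward the robot (((angle between stamped_crate's own z axis and vertical between 1.4 and 1.75 rad and angle between the z axis of stamped_crate and the x axis of dispatch_rail, either way round below 0.4 rad and x of stamped_lid in the frame of dispatch_rail above -0.19 m and world y of stamped_crate above -0.315 m) or (angle between plain_crate's own z axis and vertical between 1.4 and 1.75 rad and angle between the z axis of plain_crate and the x axis of dispatch_rail, either way round below 0.4 rad and x of plain_lid in the frame of dispatch_rail above -0.19 m and world y of plain_crate above -0.315 m))), for 0.2 s.
2. then the right crate lies on its back too, underside toward the robot (((angle between stamped_crate's own z axis and vertical between 1.4 and 1.75 rad and angle between the z axis of stamped_crate and the x axis of dispatch_rail, either way round below 0.4 rad and x of stamped_lid in the frame of dispatch_rail above -0.19 m and world y of stamped_crate below -0.315 m) or (angle between plain_crate's own z axis and vertical between 1.4 and 1.75 rad and angle between the z axis of plain_crate and the x axis of dispatch_rail, either way round below 0.4 rad and x of plain_lid in the frame of dispatch_rail above -0.19 m and world y of plain_crate below -0.315 m))), for 0.2 s.
3. then the stamped crate is against the rail (angle between stamped_crate's own z axis and vertical between 1.4 and 1.75 rad and angle between the z axis of stamped_crate and the x axis of dispatch_rail, either way round below 0.4 rad and x of stamped_lid in the frame of dispatch_rail between -0.19 and 0.004 m and x of stamped_lid in the frame of dispatch_rail above -0.014 m and y of stamped_lid in the frame of dispatch_rail between -0.17 and 0.17 m and angle between the z axis of stamped_crate and the x axis of dispatch_rail, either way round below 0.14 rad), for 0.2 s.
At the end, for the whole second after the job is handed in: The stamped crate lies at rest on its back, its lid within 8 mm of the rail's near face and square to it within 8 degrees; the plain crate lies on its back, underside toward the robot, its lid more than 12 mm short of the rail (all of step 3 and angle between plain_crate's own z axis and vertical between 1.4 and 1.75 rad and angle between the z axis of plain_crate and the x axis of dispatch_rail, either way round below 0.4 rad and x of plain_lid in the frame of dispatch_rail between -0.19 and -0.018 m and linear speed of each of stamped_crate, plain_crate below 0.01 m/s); the robot touches nothing.
It fails at once if a crate is lifted (its underside's centre more than 50 mm, or its lid's centre more than 105 mm, above the counter) (height (world z) of any of stamped_crate, plain_crate above 0.05 m or height (world z) of any of stamped_lid, plain_lid above 0.105 m).
It fails at once if the stapler, pen, plug timer or feed bottle is moved more than 20 mm (distance of any of stapler, pen_1, plug_timer, feed_bottle from where it was at the start of the episode above 0.02 m).
It also fails if it takes over 51 s, if anything falls off the work surface, if the arm or the gripper's body presses on something with over 40 N, if the wrist force passes 120 N, or if a joint passes its speed limit or range.

## Working session

There is one attempt and no reset: what is moved stays moved. The work goes in short steps, Python scripts to look and compute and a tool call to move; the robot and the scene stay as the last step left them, time stands still between calls to the robot, and variables do not carry over. Pictures are saved under pics/ and viewed, at most 10 in all, crops included, and the job is handed in when it is done.

Besides the shell and the picture viewer there is one more tool, called as a command line: name --pt "numbers of a row" for each row, then --argument value for the rest. carry_out: Moves the arm, as the interface text tells. Its arguments: {"type":"object","properties":{"rows":{"type":"array"},"grip":{"type":"number"}},"required":["rows"]}

```bash
mkdir -p pics; python3 - <<'E'
from plant import telemetry, viewer
import cv2,numpy as np
o=telemetry.get_obs(); print({k:np.round(v,4) if not isinstance(v,str) else v for k,v in o.items()})
for n in("scene","top"):
    i=viewer.snapshot(n); cv2.imwrite(f"pics/{n}0.png",i[:,:,::-1]); c=viewer.camera_info(n); print(n,np.round(c["intrinsics"],1).tolist(),np.round(c["extrinsics"],3).tolist())
E
```

```text
{'clock': np.float64(0.0), 'joint_pos': array([ 8.13108e+01,  2.05921e+01,  6.33400e-01, -1.95000e-02,
       -7.01354e+01, -1.65070e+01]), 'qvel': array([ 0.0589, -0.0126,  0.0598, -0.1163,  0.0054, -0.1574]), 'tau': array([ 1.20000e-03, -5.82715e+01,  2.93046e+01,  6.99670e+00,
        7.00000e-03, -2.00000e-04]), 'tool_pos': array([0.2872, 0.6103, 0.1984]), 'orientation': array([ 1.799046e+02, -9.100000e-03, -2.520290e+01]), 'force': array([-0.5376, -0.3084,  0.3993]), 'moment': array([0.0044, 0.0402, 0.0172]), 'gripper_force': np.float64(0.0), 'opening': np.float64(0.0876)}
scene [[461.8, 0.0, 327.9], [0.0, 461.8, 204.1], [0.0, 0.0, 1.0]] [[0.892, -0.357, 0.277, 0.173], [-0.451, -0.678, 0.58, -0.843], [-0.019, -0.643, -0.766, 0.864], [0.0, 0.0, 0.0, 1.0]]
top [[370.8, 0.0, 318.0], [0.0, 370.8, 202.2], [0.0, 0.0, 1.0]] [[-0.028, -0.991, 0.132, 0.362], [-1.0, 0.027, -0.006, -0.245], [0.003, -0.132, -0.991, 0.985], [0.0, 0.0, 0.0, 1.0]]
```

View pics/scene0.png

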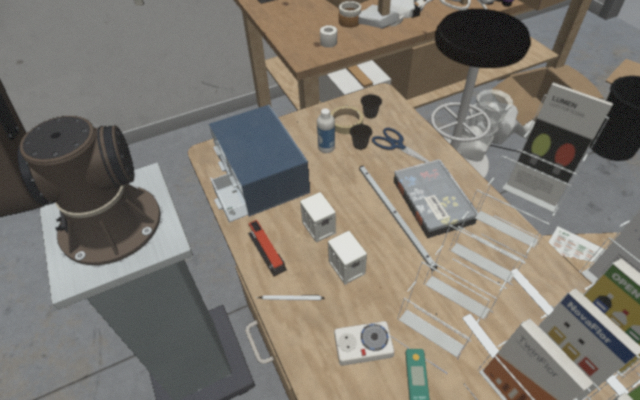

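View pics/top0.png

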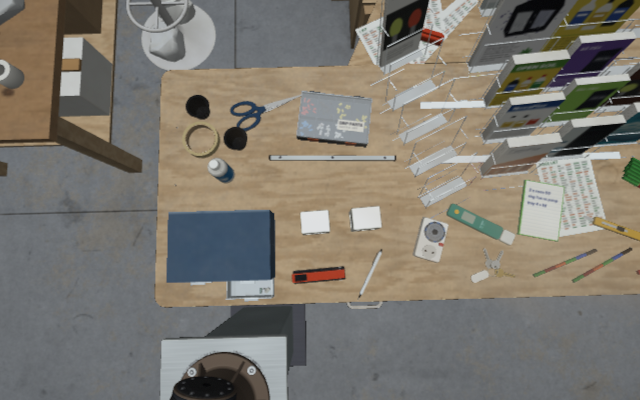

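The scene picture shows the crates at (319,217) and (347,257), the rail from (362,168) to (435,268) and the bottle at (326,130). The top picture shows the lids at (315,222) and (366,218), the rail from (269,157) to (396,158), the stapler at (318,275), the pen at (370,272), the timer at (431,240) and a tall blue box at (165–273, 210–283). Next I measure these.

```bash
cat > h.py <<'E'
import numpy as np,cv2
from plant import viewer,telemetry
def cast(n,px,z):
    c=viewer.camera_info(n);E=c["extrinsics"];K=c["intrinsics"]
    px=np.atleast_2d(np.asarray(px,float)); d=np.c_[px,np.ones(len(px))]@np.linalg.inv(K).T@E[:3,:3].T
    return E[:3,3]+d*((z-E[2,3])/d[:,2:])
def blob(mask,off):
    cs,_=cv2.findContours(mask.astype(np.uint8),0,1); c=max(cs,key=cv2.contourArea)
    return cv2.minAreaRect(c),cv2.boxPoints(cv2.minAreaRect(c))+off
E
python3 - <<'E'
from h import *
im=cv2.imread("pics/top0.png").astype(int)
def go(name,x0,y0,x1,y1,f,z):
    s=im[y0:y1,x0:x1]; r,b=blob(f(s),np.array([x0,y0]))
    p=cast("top",b,z); print(name,"ctr",p.mean(0).round(4),"corners",p[:,:2].round(4).tolist(),"sides",np.linalg.norm(p[1]-p[0]).round(3),np.linalg.norm(p[2]-p[1]).round(3))
w=lambda s:(s.min(2)>205)
go("L",295,200,335,245,w,.08); go("R",343,195,390,245,w,.08)
go("rail",262,148,405,166,lambda s:(s[:,:,0]>s[:,:,2]-12)&(s.min(2)>120),.015)
go("stapler",285,258,350,290,lambda s:(s[:,:,2]>s[:,:,1]+70),.045)
go("pen",350,245,390,300,lambda s:s.min(2)>170,.009)
go("timer",408,210,455,268,lambda s:s.min(2)>165,.041)
# blue box: near-right corners; height from triangulating top corner (272,211 top) & scene (265,112)
for z in(0,.05,.1,.15,.2): print(z,cast("top",[[271,211],[273,282],[167,213]],z)[:,:2].round(3).tolist(),cast("scene",[[306,161],[247,182],[267,109]],z)[:,:2].round(3).tolist())
print("bottle",cast("top",[[214,163]],.125),cast("scene",[[326,150]],0))
print("scene rail", cast("scene",[[362,168],[435,268]],.015).round(3).tolist(),"lids",cast("scene",[[318,203],[345,245]],.08).round(3).tolist())
E
```

```text
L ctr [ 0.436  -0.2411  0.08  ] corners [[0.4589, -0.207], [0.4626, -0.2725], [0.413, -0.275], [0.4094, -0.21]] sides 0.066 0.05
R ctr [ 0.4415 -0.3675  0.08  ] corners [[0.4638, -0.3339], [0.468, -0.3989], [0.4192, -0.4009], [0.4151, -0.3364]] sides 0.065 0.049
rail ctr [ 0.6121 -0.2935  0.015 ] corners [[0.611, -0.1285], [0.622, -0.1287], [0.6131, -0.4586], [0.6022, -0.458]] sides 0.011 0.33
stapler ctr [ 0.303  -0.2592  0.045 ] corners [[0.3097, -0.2068], [0.3166, -0.3103], [0.2963, -0.3115], [0.2895, -0.2083]] sides 0.104 0.02
pen ctr [ 0.3049 -0.382   0.009 ] corners [[0.2548, -0.3521], [0.3576, -0.4067], [0.3549, -0.412], [0.2522, -0.3573]] sides 0.116 0.006
timer ctr [ 0.3854 -0.5356  0.041 ] corners [[0.3461, -0.4903], [0.4418, -0.5214], [0.4244, -0.5813], [0.3291, -0.5494]] sides 0.101 0.062
0 [[0.473, -0.125], [0.287, -0.128], [0.475, 0.152]] [[0.501, -0.028], [0.335, -0.026], [0.491, 0.224]]
0.05 [[0.467, -0.131], [0.29, -0.134], [0.469, 0.132]] [[0.482, -0.075], [0.326, -0.073], [0.473, 0.163]]
0.1 [[0.461, -0.137], [0.294, -0.14], [0.463, 0.112]] [[0.463, -0.122], [0.316, -0.121], [0.454, 0.101]]
0.15 [[0.456, -0.143], [0.298, -0.146], [0.458, 0.091]] [[0.444, -0.169], [0.307, -0.168], [0.436, 0.039]]
0.2 [[0.45, -0.149], [0.302, -0.152], [0.452, 0.071]] [[0.425, -0.217], [0.298, -0.215], [0.418, -0.023]]
bottle [[ 0.5766786  -0.00662907  0.125     ]] [[ 0.5668394  -0.01509551  0.        ]]
scene rail [[0.612, -0.133, 0.015], [0.602, -0.466, 0.015]] lids [[0.438, -0.236, 0.08], [0.438, -0.364, 0.08]]
```

Both views agree within about 5 mm. The left lid is at (0.436, −0.241) and the right at (0.442, −0.367), both yawed about +3°. The rail is centred at (0.61, −0.29) with yaw about −1.5°, and the blue box is about 0.12 m high with its right edge at y≈−0.14. I'll swing over with the fingers shut.

carry_out --pt "0.322 0.302 -0.03 0 0 -0.42" --pt "0.322 0.302 -0.03 0 0 -0.42" --pt "0.322 0.302 -0.03 0 0 -0.42" --pt "0.322 0.302 -0.03 0 0 -0.42" --pt "0.322 0.302 -0.03 0 0 -0.42" --pt "0.322 0.302 -0.03 0 0 -0.42" --pt "0.322 0.302 -0.03 0 0 -0.42" --pt "0.322 0.302 -0.03 0 0 -0.42" --grip -1

```text
clock: 1.1
tool_pos: [0.4508, 0.1971, 0.2297]
orientation: [-180.0, -0.0, -1.4]
force: [-0.5, 0.4, -0.0]
opening: 0.0129
gripper_force: 0.0
```

carry_out --pt "0.0 0.06 0 0 0 0" --pt "0.0 0.12 0 0 0 0" --pt "0.0 0.18 0 0 0 0" --pt "0.0 0.24 0 0 0 0" --pt "-0.02 0.3 0 0 0 0" --pt "-0.04 0.355 0 0 0 0" --pt "-0.06 0.41 0 0 0 0" --pt "-0.071 0.443 0 0 0 0"

```text
clock: 2.1
tool_pos: [0.3694, -0.2425, 0.2292]
orientation: [-180.0, 0.0, -1.2]
force: [1.0, 0.4, 0.9]
opening: 0.0003
gripper_force: 0.0
```

carry_out --pt "0 0 0 0 0 0" --pt "0 0 0 0 0 0"

```text
clock: 2.35
tool_pos: [0.3705, -0.2407, 0.2291]
orientation: [-180.0, 0.0, -1.2]
force: [-0.0, 0.1, 0.2]
opening: 0.0004
gripper_force: 0.0
```

carry_out --pt "0 0 0.06 0 0 0" --pt "0 0 0.11 0 0 0" --pt "0 0 0.15 0 0 0" --pt "0 0 0.163 0 0 0" --pt "0.008 0 0.163 0 0 0" --pt "0.016 0 0.163 0 0 0" --pt "0.024 0 0.163 0 0 0" --pt "0.032 0 0.163 0 0 0"

```text
clock: 3.35
tool_pos: [0.4036, -0.2419, 0.0671]
orientation: [180.0, -0.1, -1.1]
force: [0.3, -0.5, 0.6]
opening: 0.0003
gripper_force: 0.0
```

carry_out --pt "0.006 0 0 0 0 0" --pt "0.012 0 0 0 0 0" --pt "0.018 0 0 0 0 0" --pt "0.024 0 0 0 0 0" --pt "0.03 0 0 0 0 0" --pt "0.036 0 0 0 0 0" --pt "0.04 0 0 0 0 0" --pt "0.04 0 0 0 0 0"

```text
clock: 4.35
tool_pos: [0.4426, -0.2425, 0.0663]
orientation: [-180.0, 0.0, -1.1]
force: [-0.1, -0.2, 0.5]
opening: 0.0004
gripper_force: 0.0
```

```bash
python3 - <<'E'
from h import *
i=viewer.snapshot("scene")[:,:,::-1]; c=cv2.resize(i[150:300,240:460],None,fx=3,fy=3); cv2.imwrite("pics/s1.png",c)
E
```

```text
(no output)
```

View pics/s1.png

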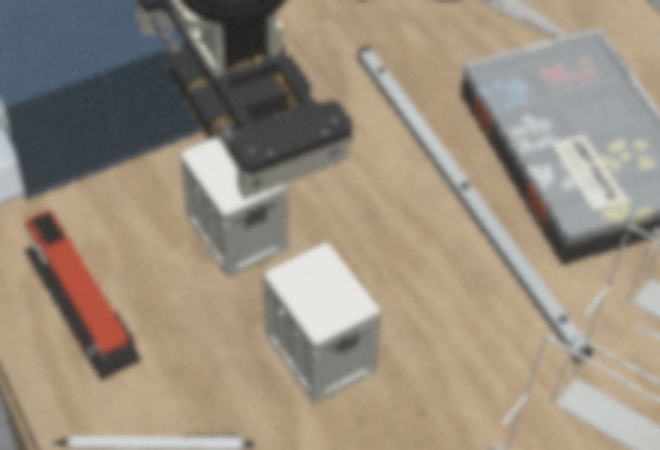

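```bash
python3 - <<'E'
from h import *
def proj(n,p):
    c=viewer.camera_info(n);q=np.linalg.inv(c["extrinsics"])@np.append(p,1);u=c["intrinsics"]@q[:3];return u[:2]/u[2]
for p in([.4426,-.2425,.066],[.4426,-.2425,.13],[.436,-.241,.08],[.409,-.21,.08],[.409,-.275,.08],[.463,-.275,.08],[.463,-.275,0]): print(p,proj("scene",p),(proj("scene",p)-[240,150])*3)
i=viewer.snapshot("top")[:,:,::-1]; w=viewer.snapshot("wrist")[:,:,::-1]
cv2.imwrite("pics/t2.png",np.hstack([cv2.resize(i[150:300,240:420],None,fx=2,fy=2)[:300],cv2.resize(w,(430,300))]))
E
```

```text
[0.4426, -0.2425, 0.066] [321.32331344 208.34756329] [243.96994032 175.04268987]
[0.4426, -0.2425, 0.13] [320.41342786 189.27330498] [241.24028358 117.81991494]
[0.436, -0.241, 0.08] [318.1596639 204.9353475] [234.47899171 164.8060425 ]
[0.409, -0.21, 0.08] [301.23633112 199.83566782] [183.70899335 149.50700345]
[0.409, -0.275, 0.08] [313.82924771 220.12380294] [221.48774312 210.37140883]
[0.463, -0.275, 0.08] [336.06657446 211.08138824] [288.19972339 183.24416473]
[0.463, -0.275, 0] [336.26920359 232.8465376 ] [288.80761078 248.5396128 ]
```

View pics/t2.png

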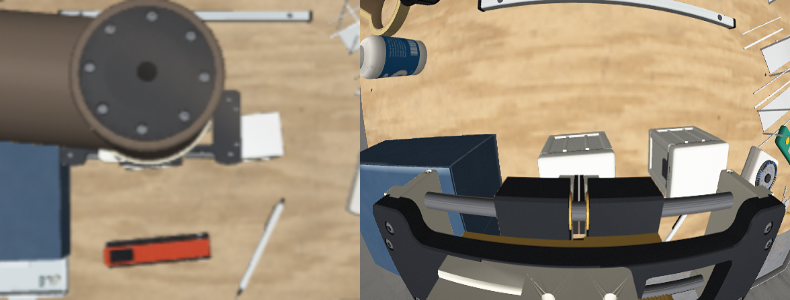

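```bash
python3 - <<'E'
from h import *
a=cv2.imread("pics/scene0.png")[170:270,280:380]
i=viewer.snapshot("scene")[:,:,::-1][170:270,280:380]
cv2.imwrite("pics/s3.png",np.hstack([cv2.resize(x,(400,400),interpolation=cv2.INTER_CUBIC) for x in(a,i)]))
o=telemetry.get_obs();print(o["clock"],o["tool_pos"],o["force"],o["joint_pos"])
E
```

```text
4.55 [ 0.4421648  -0.24255791  0.06637448] [ 0.07189053  0.83458727 -0.08995203] [-6.39557704e+00  1.21499008e+01 -3.07035746e+01 -1.03410441e-03
 -4.71532270e+01  9.52553489e+01]
```

View pics/s3.png

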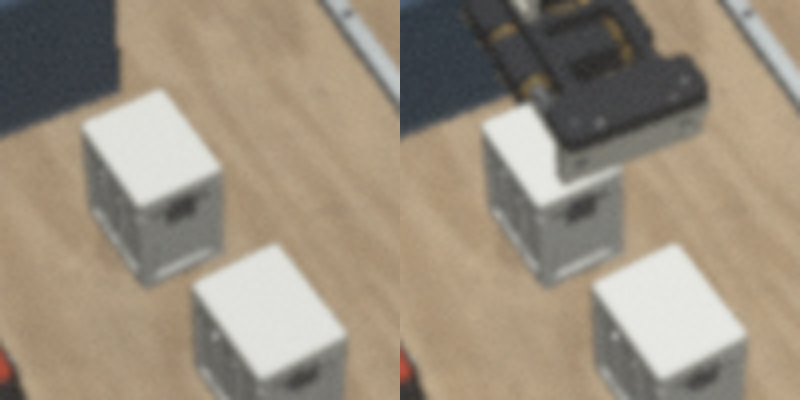

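```bash
python3 - <<'E'
from h import *
from scipy.spatial.transform import Rotation as R
def proj(n,p):
    c=viewer.camera_info(n);q=np.linalg.inv(c["extrinsics"])@np.append(p,1);u=c["intrinsics"]@q[:3];return (u[:2]/u[2]).round(1)
for p in([.4036,-.339,.133],[.4816,-.339,.133],[.4036,-.339,.17],[.4816,-.339,.17]): print(p,proj("scene",p),(proj("scene",p)-[280,170])*4+[400,0])
c=viewer.camera_info("wrist"); print({k:np.round(v,3).tolist() for k,v in c.items() if hasattr(v,'shape')})
o=telemetry.get_obs();T=np.eye(4);T[:3,:3]=R.from_euler('xyz',o["orientation"],degrees=True).as_matrix();T[:3,3]=o["tool_pos"]
K=c["intrinsics"]; M=np.linalg.inv(T@c["tool_from_camera"])
for nm,p in dict(tcp=o["tool_pos"],lidNL=[.409,-.21,.08],lidNR=[.413,-.275,.08],lidFL=[.459,-.207,.08],lidFR=[.463,-.2725,.08],botFR=[.463,-.2725,0],RFR=[.468,-.399,.08],railL=[.611,-.1285,.015],railR=[.602,-.458,.015]).items():
    q=(M@np.append(p,1))[:3]; t=np.arctan2(np.hypot(q[0],q[1]),q[2]); d=q[:2]/np.hypot(q[0],q[1]); print(nm,(K[:2,2]+d*t*K[0,0]).round(0))
cv2.imwrite("pics/w4.png",viewer.snapshot("wrist")[:,:,::-1])
E
```

```text
[0.4036, -0.339, 0.133] [324.2 227.2] [576.8 228.8]
[0.4816, -0.339, 0.133] [358.6 212.9] [714.4 171.6]
[0.4036, -0.339, 0.17] [323.7 215.5] [574.8 182. ]
[0.4816, -0.339, 0.17] [359.2 201.1] [716.8 124.4]
{'intrinsics': [[309.707, 0.0, 325.448], [0.0, 309.707, 196.867], [0.0, 0.0, 1.0]], 'tool_from_camera': [[0.0, -0.958, -0.286, 0.078], [1.0, -0.0, 0.0, -0.0], [-0.0, -0.286, 0.958, -0.184], [0.0, 0.0, 0.0, 1.0]]}
tcp [325. 231.]
lidNL [277. 286.]
lidNR [376. 280.]
lidFL [265. 215.]
lidFR [376. 207.]
botFR [361. 176.]
RFR [549. 195.]
railL [181.   9.]
railR [556.  34.]
```

View pics/w4.png

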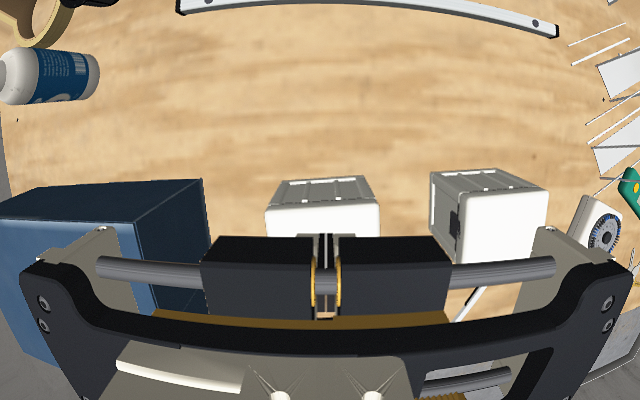

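The wrist picture confirms the arm pose: the rail ends are at (180,9) and (557,33), as predicted. The left crate is still upright with its lid's far edge at (265–379, 208), and the finger strip ends near (325,233), which looks to be over the lid. I'll triangulate the lid height and zoom in on the fingers.

```bash
python3 - <<'E'
from h import *
im=cv2.imread("pics/top0.png"); s=cv2.imread("pics/scene0.png")
def box(im,x0,y0,x1,y1,t):
    r,b=blob(im[y0:y1,x0:x1].min(2)>t,np.array([x0,y0]));return b
def ray(n,px):
    a=cast(n,px,0)[0];c=viewer.camera_info(n)["extrinsics"][:3,3];d=a-c;return c,d/np.linalg.norm(d)
def tri(p,q):
    c1,d1=ray("top",p);c2,d2=ray("scene",q);A=np.c_[d1,-d2];t=np.linalg.lstsq(A,c2-c1,rcond=None)[0]
    return (c1+d1*t[0]+c2+d2*t[1])/2,np.linalg.norm(c1+d1*t[0]-c2-d2*t[1])
for T,S in(((295,200,335,245),(296,185,340,228)),((343,195,390,245),(325,228,372,270))):
    a=box(im,*T,205);b=box(s,*S,205);print(a.mean(0),b.mean(0),tri(a.mean(0),b.mean(0)))
w=cv2.imread("pics/w4.png")[170:300,250:400];cv2.imwrite("pics/w5.png",cv2.resize(w,None,fx=4,fy=4,interpolation=cv2.INTER_CUBIC))
E
```

```text
[314.59310138 221.11724329] [317.29189062 206.15135384] (array([ 0.43508544, -0.24073927,  0.07633725]), np.float64(0.0022763209674612696))
[366.13114905 217.44262362] [346.84279823 246.97464705] (array([ 0.44087972, -0.36766136,  0.07640505]), np.float64(0.0018292025870641226))
```

View pics/w5.png

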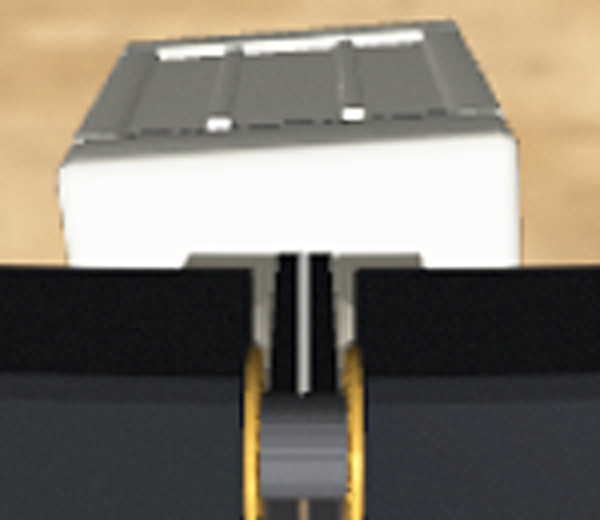

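The lid triangulates to z≈0.076–0.08, as specified. The pads' front edge at row 233 lies at z≈0.088, so the real fingertips end about 20 mm behind the reported TCP and simply passed over the lid. I'll back off and push with the TCP about 22 mm lower.

carry_out --pt "0 0 -0.02 0 0 0" --pt "-0.035 0.003 -0.02 0 0 0" --pt "-0.07 0.003 -0.02 0 0 0" --pt "-0.071 0.003 -0.01 0 0 0" --pt "-0.071 0.003 0.01 0 0 0" --pt "-0.071 0.003 0.021 0 0 0" --pt "-0.06 0.003 0.021 0 0 0" --pt "-0.048 0.003 0.021 0 0 0"

```text
clock: 5.6
tool_pos: [0.396, -0.2448, 0.0458]
orientation: [180.0, -0.0, -1.1]
force: [0.7, 0.2, 0.6]
opening: 0.0005
gripper_force: 0.0
```

carry_out --pt "0.006 0 0 0 0 0" --pt "0.012 0 0 0 0 0"

```text
clock: 5.85
tool_pos: [0.4068, -0.2448, 0.0455]
orientation: [180.0, 0.0, -1.1]
force: [-1.2, 0.2, 0.6]
opening: 0.0005
gripper_force: 0.6
```

carry_out --pt "0.005 0 0 0 0 0" --pt "0.01 0 0 0 0 0"

```text
clock: 6.1
tool_pos: [0.4167, -0.245, 0.0455]
orientation: [180.0, -0.0, -1.1]
force: [-1.2, -0.7, 1.0]
opening: 0.0003
gripper_force: 0.5
```

Contact at about 1.2 N, which is the expected tipping force. Continuing.

carry_out --pt "0.008 0 0 0 0 0" --pt "0.015 0 0 0 0 0" --pt "0.021 0 0 0 0 0" --pt "0.027 0 0 0 0 0" --pt "0.033 0 0 0 0 0" --pt "0.036 0 0 0 0 0" --pt "0.036 0 0 0 0 0" --pt "0.036 0 0 0 0 0"

```text
clock: 7.1
tool_pos: [0.4521, -0.2457, 0.0453]
orientation: [-180.0, 0.0, -1.1]
force: [0.1, -0.4, -0.2]
opening: 0.0007
gripper_force: 0.0
```

```bash
python3 - <<'E'
from h import *
i=viewer.snapshot("scene")[:,:,::-1][150:290,270:420];w=viewer.snapshot("wrist")[:,:,::-1]
cv2.imwrite("pics/v6.png",np.hstack([cv2.resize(i,(375,350),interpolation=cv2.INTER_CUBIC),cv2.resize(w[:350],(425,350))[:, :]]))
E
```

```text
(no output)
```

View pics/v6.png

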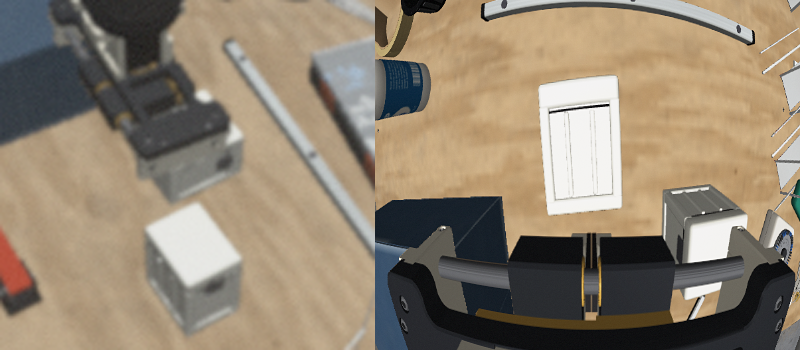

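The left crate now lies squarely on its back, at (540–620, 75–215) in the wrist part, and the right one is untouched. Next is the right crate.

carry_out --pt "-0.01 0 -0.04 0 0 0" --pt "-0.04 0.02 -0.07 0 0 0" --pt "-0.074 0.06 -0.07 0 0 0" --pt "-0.078 0.11 -0.07 0 0 0" --pt "-0.078 0.123 -0.05 0 0 0" --pt "-0.078 0.123 -0.02 0 0 0" --pt "-0.078 0.123 0 0 0 0" --pt "-0.066 0.123 0 0 0 0"

```text
clock: 8.2
tool_pos: [0.3825, -0.3669, 0.0442]
orientation: [-179.9, 0.2, -1.2]
force: [-0.2, 0.2, -0.0]
opening: 0.0004
gripper_force: 0.0
```

carry_out --pt "0.008 0 0 0 0 0" --pt "0.016 0 0 0 0 0" --pt "0.024 0 0 0 0 0"

```text
clock: 8.57
tool_pos: [0.4088, -0.3679, 0.0461]
orientation: [180.0, -0.0, -1.1]
force: [-1.0, -0.6, 0.4]
opening: 0.0007
gripper_force: 0.6
```

carry_out --pt "0.008 0 0 0 0 0" --pt "0.016 0 0 0 0 0" --pt "0.023 0 0 0 0 0" --pt "0.029 0 0 0 0 0" --pt "0.035 0 0 0 0 0" --pt "0.041 0 0 0 0 0" --pt "0.045 0 0 0 0 0" --pt "0.045 0 0 0 0 0"

```text
clock: 9.57
tool_pos: [0.4531, -0.3687, 0.0452]
orientation: [-180.0, 0.0, -1.1]
force: [0.1, -0.2, -0.1]
opening: 0.0004
gripper_force: 0.0
```

carry_out --pt "0 0 -0.03 0 0 0" --pt "-0.03 0 -0.09 0 0 0" --pt "-0.06 0 -0.13 0 0 0" --pt "-0.06 0 -0.13 0 0 0"

```text
clock: 10.07
tool_pos: [0.393, -0.3686, 0.1797]
orientation: [179.8, -0.4, -1.2]
force: [0.5, -0.5, -0.5]
opening: 0.0004
gripper_force: 0.0
```

```bash
python3 - <<'E'
from h import *
i=viewer.snapshot("scene")[:,:,::-1][140:300,250:450];w=viewer.snapshot("wrist")[:,:,::-1]
o=telemetry.get_obs();print(o["clock"],o["tool_pos"],o["orientation"])
cv2.imwrite("pics/s7raw.png",i);cv2.imwrite("pics/w7.png",w)
cv2.imwrite("pics/v7.png",np.vstack([cv2.resize(i,(375,300),interpolation=cv2.INTER_CUBIC),cv2.resize(w,(375,300))]) if 0 else np.hstack([cv2.resize(i,(375,300)),cv2.resize(w,(425,300))]))
E
```

```text
10.175 [ 0.39271847 -0.36759377  0.17605094] [ 1.79978680e+02 -1.03927891e-01 -1.16972958e+00]
```

View pics/v7.png

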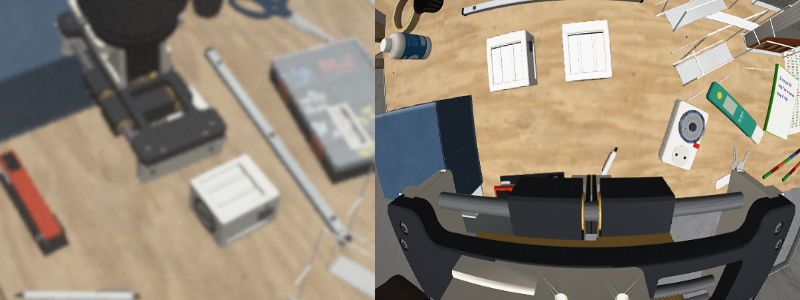

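Both crates lie on their backs, at (487–535, 30–90) and (563–611, 22–82) in the wrist part. The right crate's robot-facing side shows a dark spot at (204,212) in the scene part. I'll measure positions and check that spot numerically.

```bash
cat >> h.py <<'E'
from scipy.spatial.transform import Rotation as R
def wcast(px,z,o):
    c=viewer.camera_info("wrist");K=c["intrinsics"];T=np.eye(4);T[:3,:3]=R.from_euler('xyz',o["orientation"],degrees=True).as_matrix();T[:3,3]=o["tool_pos"];M=T@c["tool_from_camera"]
    v=np.atleast_2d(np.asarray(px,float))-K[:2,2];r=np.linalg.norm(v,axis=1,keepdims=True);t=r/K[0,0]
    d=np.c_[v/r*np.sin(t),np.cos(t)]@M[:3,:3].T;return M[:3,3]+d*((z-M[2,3])/d[:,2:])
def sproj(n,p):
    c=viewer.camera_info(n);q=np.c_[p,np.ones(len(p))]@np.linalg.inv(c["extrinsics"]).T;u=q[:,:3]@c["intrinsics"].T;return u[:,:2]/u[:,2:]
E
python3 - <<'E'
from h import *
o=dict(tool_pos=[.3929,-.3680,.1775],orientation=[179.95,-.2,-1.17])
w=cv2.imread("pics/w7.png"); s=viewer.snapshot("scene")[:,:,::-1].copy(); cv2.imwrite("pics/scene8.png",s)
for nm,(x0,y0,x1,y1) in dict(L=(160,30,250,130),R=(278,20,370,120)).items():
    m=(w[y0:y1,x0:x1].min(2)>200).astype(np.uint8); m=cv2.morphologyEx(m,3,np.ones((9,9)))
    r,b=blob(m,np.array([x0,y0])); p=wcast(b,.054,o); c=p.mean(0)
    print(nm,c.round(4),"corners",p[:,:2].round(3).tolist())
    near=p[np.argsort(p[:,0])[:2]]; near=near[np.argsort(-near[:,1])]  # left,right
    q=np.array([near[0],near[1],near[1]*[1,1,0],near[0]*[1,1,0]]); px=sproj("scene",q).astype(np.float32)
    H=cv2.getPerspectiveTransform(px,np.float32([[0,0],[70,0],[70,54],[0,54]])); f=cv2.warpPerspective(s,H,(70,54))
    g=cv2.cvtColor(f,6); print(px.round(0).tolist()); print(cv2.resize(g,(14,11),interpolation=cv2.INTER_AREA))
print("rail",wcast([[139,18],[322,0]],.015,o).round(3).tolist())
E
```

```text
L [ 0.5084 -0.2379  0.054 ] corners [[0.553, -0.201], [0.547, -0.27], [0.467, -0.275], [0.467, -0.206]]
[[324.0, 197.0], [338.0, 218.0], [338.0, 232.0], [325.0, 212.0]]
[[ 71  68  60  51  53  58  78  86  75  73  75  74  72  73]
 [ 69  65  59  56  58  68  82  74  71  73  74  73  72  80]
 [ 69  66  64  66  67  76  76  73  73  74  74  73  77  94]
 [ 69  68  70  70  73  75  74  74  73  73  73  74  91  89]
 [ 70  71  71  72  73  73  74  72  73  73  74  81  91  68]
 [ 69  71  71  71  71  72  74  74  74  74  74  83  73  57]
 [ 68  69  69  71  72  72  73  73  74  74  74  74  58  65]
 [ 64  65  69  71  72  71  71  73  73  74  72  62  57  92]
 [ 60  68  71  73  72  72  74  74  72  73  66  57  78 118]
 [ 65  72  72  72  72  75  81  75  74  69  58  67 107 126]
 [ 73  72  73  72  74  87  83  75  72  60  59  94 122 128]]
R [ 0.513  -0.3618  0.054 ] corners [[0.55, -0.323], [0.554, -0.396], [0.476, -0.4], [0.472, -0.328]]
[[351.0, 234.0], [369.0, 258.0], [368.0, 272.0], [350.0, 248.0]]
[[182 219 223 223 223 223 223 222 223 223 224 223 223 213]
 [187 197 197 194 196 194 191 192 193 194 195 194 195 169]
 [164 155 152 149 147 140 139 140 141 145 146 151 149 134]
 [138 122 117 108  96  94  97  96  98 101 108 116 118 123]
 [131 111 101  76  74  85  86  85  82  82  91 101 111 122]
 [131 108  86  63  84  90  86  84  79  74  82  97 111 123]
 [129 103  75  72  90  83  79  80  75  72  76  95 110 121]
 [125  99  73  80  82  75  73  75  76  75  72  95 110 120]
 [123  98  76  79  75  76  79  82  83  71  71 101 110 122]
 [123  99  80  78  77  82  89  87  81  65  84 108 112 124]
 [125 103  92  86  83  88  92  85  77  79 103 111 114 128]]
rail [[0.608, -0.138, 0.015], [0.597, -0.369, 0.015]]
```

The right underside shows a ring-like dark pattern. I'll clear the arm out of the way and compare it with the left underside before committing.

carry_out --pt "0 -0.03 -0.05 0 0 0" --pt "0.01 -0.09 -0.08 0 0 0" --pt "0.02 -0.15 -0.08 0 0 0" --pt "0.02 -0.21 -0.08 0 0 0" --pt "0.02 -0.27 -0.08 0 0 0" --pt "0.02 -0.32 -0.08 0 0 0" --pt "0.02 -0.36 -0.08 0 0 0" --pt "0.02 -0.36 -0.08 0 0 0"

```text
clock: 11.22
tool_pos: [0.4199, -0.0057, 0.2542]
orientation: [180.0, 0.1, -0.9]
force: [0.0, -0.8, 0.7]
opening: 0.0003
gripper_force: 0.0
```

```bash
python3 - <<'E'
from h import *
s=viewer.snapshot("scene")[:,:,::-1].copy(); fs=[]
for nl,nr in(((.467,-.206),(.467,-.275)),((.472,-.328),(.476,-.4))):
    q=np.array([[*nl,.054],[*nr,.054],[*nr,0],[*nl,0]]);px=sproj("scene",q).astype(np.float32)
    H=cv2.getPerspectiveTransform(px,np.float32([[0,0],[70,0],[70,54],[0,54]]));f=cv2.warpPerspective(s,H,(70,54));fs.append(cv2.resize(f,(350,270)))
    print(cv2.resize(cv2.cvtColor(f,6),(14,11),interpolation=3))
cv2.imwrite("pics/v9.png",np.vstack([cv2.resize(s[150:290,270:410],(700,300),interpolation=2)[:,:],np.hstack(fs)]))
E
```

```text
[[202 210 210 206 203 201 196 192 189 184 179 175 167 152]
 [189 185 181 174 171 165 159 155 151 144 141 134 129 117]
 [154 148 140 137 132 126 123 121 116 113 111 109 107 108]
 [122 114 112 109 107 104 104 103 101 103 101 100 102 108]
 [105 101 101  99  99  97  97  99 100 100  98  98 102 107]
 [100  99  97  97  98  97  98  99  99  98  97  99 100 106]
 [100  98  96  98  97  99  98  99  99  99  99  98 100 106]
 [102  98  97  96  97  98  99  99  99  99  99  99 100 106]
 [100  97  96  96  98  98  98  99 100 100  99 101 102 108]
 [100  98  98  99 100 100 101 102 103 104 105 106 108 116]
 [101 101 102 104 104 106 108 110 111 115 118 117 121 131]]
[[173 211 214 215 214 214 213 213 213 213 214 213 212 205]
 [180 191 191 189 189 187 184 185 184 185 186 184 184 162]
 [157 152 151 147 145 138 137 137 137 140 141 143 141 125]
 [129 119 116 108  95  94  96  95  97  99 103 110 111 114]
 [118 104  97  77  72  80  82  81  78  79  86  95 103 114]
 [116  99  81  64  78  83  82  79  74  70  77  90 101 113]
 [116  96  68  71  84  82  76  74  69  68  71  88 102 111]
 [113  90  66  78  79  73  69  70  69  69  68  89 102 111]
 [111  87  70  75  72  70  72  76  78  67  66  93 102 112]
 [111  88  75  72  73  75  80  83  77  61  76  97 102 113]
 [112  93  82  78  79  80  83  81  72  73  94 102 105 117]]
```

View pics/v9.png

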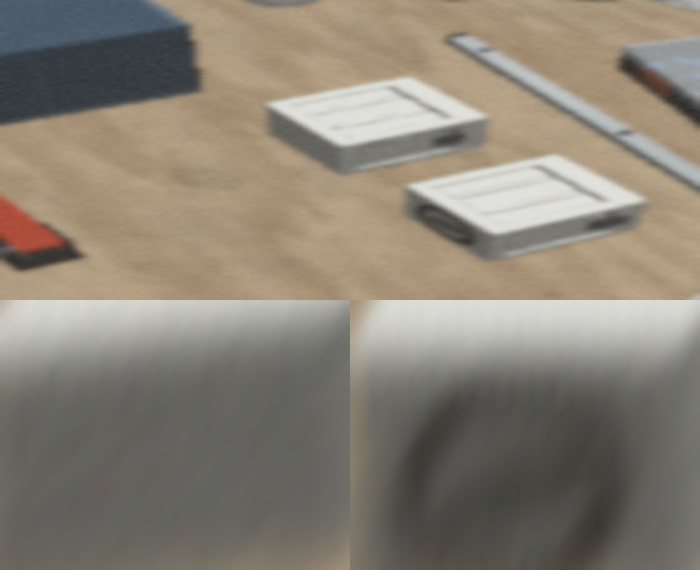

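The scene is clear: the left underside is plain and the right one at (445,222) carries the ring and bar. I'll push the right crate, with fingers slightly apart for a square push.

carry_out --pt "0 0.06 0 0 0 0" --pt "0 0.12 0 0 0 0" --pt "0 0.18 0 0 0 0" --pt "0.01 0.24 0 0 0 0" --pt "0.018 0.3 0 0 0 0" --pt "0.022 0.345 0 0 0 0" --pt "0.022 0.357 0.03 0 0 0" --pt "0.022 0.357 0.08 0 0 0" --grip -0.5

```text
clock: 12.28
tool_pos: [0.4346, -0.3682, 0.1742]
orientation: [180.0, -0.0, -1.3]
force: [1.3, -0.1, -0.9]
opening: 0.0218
gripper_force: 0.0
```

carry_out --pt "0 0 0.05 0 0 0" --pt "0 0 0.1 0 0 0" --pt "0 0 0.14 0 0 0" --pt "0 0 0.16 0 0 0" --pt "0 0 0.168 0 0 0" --pt "0 0 0.168 0 0 0"

```text
clock: 13.02
tool_pos: [0.4343, -0.3659, 0.0068]
orientation: [-180.0, 0.1, -1.2]
force: [-0.1, -0.0, -0.7]
opening: 0.022
gripper_force: 0.0
```

carry_out --pt "0.01 0 0 0 0 0" --pt "0.02 0 0 0 0 0" --pt "0.028 0 0 0 0 0" --pt "0.035 0 0 0 0 0" --pt "0.041 0 0 0 0 0" --pt "0.047 0 0 0 0 0" --pt "0.053 0 0 0 0 0" --pt "0.058 0 0 0 0 0"

```text
clock: 14.02
tool_pos: [0.4933, -0.3666, 0.0074]
orientation: [180.0, -0.0, -1.1]
force: [-2.6, -0.5, 1.3]
opening: 0.0219
gripper_force: 0.9
```

carry_out --pt "0.004 0 0 0 0 0" --pt "0.008 0 0 0 0 0" --pt "0.011 0 0 0 0 0" --pt "0.014 0 0 0 0 0"

```text
clock: 14.52
tool_pos: [0.5071, -0.3669, 0.0074]
orientation: [-180.0, -0.0, -1.1]
force: [-2.0, 0.0, 1.2]
opening: 0.0218
gripper_force: 0.7
```

```bash
python3 - <<'E'
from h import *
o=telemetry.get_obs();print(o["clock"],o["tool_pos"],o["force"])
i=viewer.snapshot("top")[:,:,::-1];s=viewer.snapshot("scene")[:,:,::-1].copy();cv2.imwrite("pics/s10.png",s)
w=viewer.snapshot("wrist")[:,:,::-1].copy();cv2.imwrite("pics/w10.png",w)
def wproj(p):
    c=viewer.camera_info("wrist");K=c["intrinsics"];T=np.eye(4);T[:3,:3]=R.from_euler('xyz',o["orientation"],degrees=True).as_matrix();T[:3,3]=o["tool_pos"]
    q=np.c_[p,np.ones(len(p))]@np.linalg.inv(T@c["tool_from_camera"]).T;q=q[:,:3];h=np.hypot(q[:,0],q[:,1]);return K[:2,2]+q[:,:2]/h[:,None]*(np.arctan2(h,q[:,2])*K[0,0])[:,None]
# brightness along x at z .054 for three y lines (scan forward of crate), via wrist
g=cv2.cvtColor(w,6).astype(float)
xs=np.arange(.54,.63,.003)
for y in(-.34,-.365,-.39):
    u=wproj(np.c_[xs,np.full_like(xs,y),np.full_like(xs,.02)]);print(y,[(round(x,3),int(g[int(b),int(a)])) for x,(a,b) in zip(xs,u) if 0<=a<640 and 0<=b<400])
E
```

```text
14.525 [ 0.50713836 -0.36685334  0.00735995] [-1.98309318  0.04071072  1.1988925 ]
-0.34 [(np.float64(0.54), 238), (np.float64(0.543), 239), (np.float64(0.546), 238), (np.float64(0.549), 238), (np.float64(0.552), 238), (np.float64(0.555), 238), (np.float64(0.558), 238), (np.float64(0.561), 238), (np.float64(0.564), 239), (np.float64(0.567), 238), (np.float64(0.57), 237), (np.float64(0.573), 238), (np.float64(0.576), 238), (np.float64(0.579), 239), (np.float64(0.582), 231), (np.float64(0.585), 212), (np.float64(0.588), 237), (np.float64(0.591), 238), (np.float64(0.594), 238), (np.float64(0.597), 237), (np.float64(0.6), 228), (np.float64(0.603), 90), (np.float64(0.606), 195), (np.float64(0.609), 194), (np.float64(0.612), 195), (np.float64(0.615), 149), (np.float64(0.618), 146), (np.float64(0.621), 146), (np.float64(0.624), 144), (np.float64(0.627), 150)]
-0.365 [(np.float64(0.54), 238), (np.float64(0.543), 238), (np.float64(0.546), 238), (np.float64(0.549), 238), (np.float64(0.552), 238), (np.float64(0.555), 238), (np.float64(0.558), 239), (np.float64(0.561), 238), (np.float64(0.564), 
[... 631 characters left out ...]
, (np.float64(0.549), 238), (np.float64(0.552), 238), (np.float64(0.555), 238), (np.float64(0.558), 238), (np.float64(0.561), 238), (np.float64(0.564), 238), (np.float64(0.567), 238), (np.float64(0.57), 238), (np.float64(0.573), 238), (np.float64(0.576), 238), (np.float64(0.579), 207), (np.float64(0.582), 239), (np.float64(0.585), 230), (np.float64(0.588), 238), (np.float64(0.591), 237), (np.float64(0.594), 237), (np.float64(0.597), 237), (np.float64(0.6), 219), (np.float64(0.603), 197), (np.float64(0.606), 197), (np.float64(0.609), 195), (np.float64(0.612), 194), (np.float64(0.615), 163), (np.float64(0.618), 162), (np.float64(0.621), 166), (np.float64(0.624), 170), (np.float64(0.627), 168)]
```

Nearly there: only a thin dark gap remains at x≈0.603 on the left side. Pushing gently until the force rises.

carry_out --pt "0.001 0 0 0 0 0" --pt "0.002 0 0 0 0 0" --pt "0.003 0 0 0 0 0"

```text
clock: 15.05
tool_pos: [0.5099, -0.3669, 0.0074]
orientation: [-180.0, 0.0, -1.1]
force: [-1.4, -0.2, 0.7]
opening: 0.0221
gripper_force: 0.7
```

carry_out --pt "0.001 0 0 0 0 0" --pt "0.002 0 0 0 0 0" --pt "0.003 0 0 0 0 0"

```text
clock: 15.42
tool_pos: [0.5113, -0.3668, 0.0073]
orientation: [-180.0, 0.2, -1.2]
force: [-8.0, 0.1, 6.7]
opening: 0.0215
gripper_force: 4.0
```

The force jumped to 8 N, so the crate is against the rail. Backing straight off and checking.

carry_out --pt "-0.01 0 0 0 0 0" --pt "-0.025 0 0 0 0 0" --pt "-0.05 0 0 0 0 0" --pt "-0.07 0 -0.03 0 0 0" --pt "-0.07 0 -0.09 0 0 0" --pt "-0.07 0 -0.15 0 0 0" --pt "-0.07 0 -0.16 0 0 0" --pt "-0.07 0 -0.16 0 0 0"

```text
clock: 16.42
tool_pos: [0.4429, -0.3655, 0.168]
orientation: [180.0, -0.1, -1.1]
force: [-0.8, -0.8, -1.1]
opening: 0.0218
gripper_force: 0.0
```

```bash
python3 - <<'E'
from h import *
o=telemetry.get_obs();w=viewer.snapshot("wrist")[:,:,::-1].copy();cv2.imwrite("pics/w11.png",w);print(o["clock"],o["tool_pos"])
m=cv2.morphologyEx((w[:200].min(2)>205).astype(np.uint8),3,np.ones((7,7)))
cs,_=cv2.findContours(m,0,1)
for c in cs:
    if cv2.contourArea(c)<1500: continue
    b=cv2.boxPoints(cv2.minAreaRect(c));p=wcast(b,.054,o);p=p[np.argsort(-p[:,0])];d=p[0]-p[1]
    print("area",cv2.contourArea(c),p[:,:2].round(3).tolist(),"far-edge slope deg",np.degrees(np.arctan(d[0]/d[1])).round(1))
g=((w.min(2)>150)&(w.min(2)<205)&(np.ptp(w.astype(int),axis=2)<14))[:70].astype(np.uint8)
cs,_=cv2.findContours(cv2.morphologyEx(g,3,np.ones((3,3))),0,1);c=max(cs,key=cv2.contourArea);print("rail px",cv2.boundingRect(c))
E
```

```text
16.425 [ 0.44289008 -0.3655302   0.16803944]
area 4422.0 [[0.549, -0.202], [0.548, -0.27], [0.471, -0.275], [0.467, -0.205]] far-edge slope deg 0.8
area 7143.0 [[0.634, -0.155], [0.606, -0.447], [0.542, -0.154], [0.525, -0.445]] far-edge slope deg 5.6
area 13162.0 [[0.704, -0.841], [0.616, -0.472], [0.428, -0.475], [0.419, -0.865]] far-edge slope deg -13.5
rail px (322, 39, 31, 9)
```

```bash
python3 - <<'E'
from h import *
w=cv2.imread("pics/w11.png");o=dict(tool_pos=[.4429,-.3655,.168],orientation=[180,-.05,-1.1])
m=cv2.morphologyEx((w[:200].min(2)>222).astype(np.uint8),2,np.ones((5,5)));m=cv2.morphologyEx(m,3,np.ones((9,9)))
for c in cv2.findContours(m,0,1)[0]:
    if 1500<cv2.contourArea(c)<9000:
        p=wcast(cv2.boxPoints(cv2.minAreaRect(c)),.054,o);p=p[np.argsort(-p[:,0])]
        f=lambda d:np.degrees(np.arctan(d[0]/d[1])).round(1);print(p[:,:2].round(4).tolist(),f(p[0]-p[1]),f(p[2]-p[3]))
r=(w[:90].min(2)>172)&(w[:90].min(2)<212)&(np.ptp(w[:90].astype(int),axis=2)<20)
pts=[]
for u in list(range(160,250,6))+list(range(345,390,6)):
    v=np.where(r[:,u])[0]
    if len(v): pts.append((u,v.max()))
P=wcast(pts,.015,o);k=(P[:,0]>.585)&(P[:,0]<.62);print("rail near edge fit",np.polyfit(P[k,1],P[k,0],1),k.sum())
k=np.polyfit(P[k,1],P[k,0],1);print("face x at -.364",np.polyval(k,-.364))
E
```

```text
[[0.5384, -0.8294], [0.525, -0.706], [0.4223, -0.728], [0.4191, -0.8647]] -6.2 1.3
[[0.5487, -0.2023], [0.5478, -0.2699], [0.4705, -0.2743], [0.4667, -0.205]] 0.7 -3.2
[[0.6024, -0.3339], [0.6011, -0.4014], [0.5252, -0.3324], [0.5238, -0.4]] 1.2 1.1
rail near edge fit [0.04641895 0.62115323] 20
face x at -.364 0.6042567294870499
```

The stamped lid is at x≈0.602 against the rail face at ≈0.604, square within about 2°. The plain lid is at 0.548. Handing in.

```bash
python3 -c "
from plant import workorder;print(workorder.close_job())"
```

```text
the job is handed in; nothing more can be done
None
```

The job is handed in: both crates lie on their backs, the stamped (right) crate's lid is flat against the dispatch rail, and the plain one lies about 55 mm short of it; the hand-in returned no verdict.

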